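# Check the bench machine's latching stop button

### The arm

A 6-joint arm with a two-finger parallel gripper is mounted at the origin on the work surface. World frame = base frame: x ahead of the robot, y to its left, z up, the work surface at z = 0. Lengths are in mm, angles in degrees, forces in N, time in s.
With the tool pointing down it reaches from about 350 to 850 mm from the base axis. Payload 8.1 kg.
Tool frame: the origin (TCP) lies on the mounting face of the last link; the fingertips stand 173 mm ahead of it and the grasp point (between the pads) lies 155 mm ahead of it; z points along the fingers, y is the direction in which the jaws open and shut (so a half turn about z gives the same grasp; the last joint's range is limited). The gripper opens to 85 mm and grips with 20 to 120 N. Pads are 22 mm wide; open, the fingers measure 114 mm over their backs; the gripper's body (76 mm by 85 mm) begins 54 mm behind the grasp point. The pads swing forward as they close: fully open they stand 13 mm farther back than shut.
Start: joints at [64.206, 7.471, 85.268, -0, 87.261, -4.893], TCP at [214.037, 560.531, 404.692] pointing down, gripper open.
Joint ranges: [-169.43, 169.43], [-51.17, 129.36], [1.28, 143.12], [-76.62, 256.62], [0, 156.53], [-152.29, 152.29]. Speed limits (degrees/s): [136.94, 136.94, 159.86, 180, 180, 180].

### API

Orientations are given as [roll, pitch, yaw] about the fixed x, y, z axes, in that order (R = Rz(yaw) Ry(pitch) Rx(roll)).
In Python, from bench import * gives the robot as it stands.
- The arm moves only by the shell command python3 -m jog 'ROWS' [FORCE]. ROWS is JSON, a list of rows, each an object of numbers: "tx", "ty", "tz": the shift along the tool's x, y, z as a fraction of full scale; "ax", "ay", "az": the turn, a rotation vector about the tool's x, y, z as a fraction of full scale; "hand": the opening, from 0 (shut) to 1 (fully open). A call has 1 to 5 rows; each row is the pose to reach, as a shift and turn from the pose commanded when the call began, along the tool's axes at that moment; what a row does not reach only later rows make up. Full scale, the value 1, is 150 mm for a shift and 45 degrees for a turn. A row lasts 1/12 s, in which the tool goes at most 41.7 mm and 7.16 degrees, less where a joint would pass 70% of its speed; a pose out of reach is approached as far as the arm can. A call with a number of a shift or a turn outside -1 to 1 is refused whole. A call with a gripper value outside its range is refused whole. The fingers move at their own pace and stop on an object; FORCE is the grip in N (left out, the last holds). Time passes only in rows, so rows that repeat a pose let the fingers close. It gives the time, the measured TCP pose, the force and the opening at its end, in the units of the state.
- sense(): the state, without advancing time (a new reading comes with each control period).
- snapshot(name): name is "side" or "top"; returns a dict with "pixels" (400x640x3 uint8, red, green, blue), "z_map" (400x640 float32, mm along the optical axis (not along the pixel's ray), 0 where there is no reading), "intrinsics" (3x3 intrinsics, pixels), "R" (3x3) and "t" (3): a world point X has camera coordinates R X + t. Camera axes: x right, y down, z forward; pixel columns grow to the right and rows downward; lengths in mm; the calibration is good to about 2 mm. A picture is of the moment at which its call begins.
- hand_in(): hands the job in, once; it reports no verdict.
The state is a dict: "time": time; "joint_pos": joint angles; "qd": joint speeds; "joint_efforts": joint torques, N m; "tool_pos": TCP position; "tcp_rot": TCP orientation; "ft_force": force on the tool from outside, world axes, zero at the start; "wrist_torque": the same for the moment, N m; "finger_gap": finger opening in mm.
Only numpy, scipy, OpenCV 4.12 (cv2) and the standard library are available. Lean on these libraries where they do the work, as an engineer would, in place of code of your own. Each camera call takes 0.05 s, during which the arm holds its last target.

### The job

Test the machine stop: with a fingertip, without gripping or forcing anything, press the mushroom stop button fully in so that it latches, then push one of its lugs round clockwise (seen from above) until the button springs back out. Once it is out, press the round reset button on its own station fully in and let it go. Leave the selector switch and the loose tools and other things on the bench as they are.

Things in the scene. Friction and masses are not known exactly. Their poses are not given: they have to be found in the camera images.
- stop_pod: Stop station: a grey metal box bolted to the bench, 96 by 96 mm, its flat top 60 mm above the bench; origin at the centre of its underside, z up. It carries the mushroom stop button at the centre of its top. It takes up to 40 N of robot contact without harm. The three stations stand in any order.
- reset_pod: Reset station: a grey metal box bolted to the bench, 96 by 96 mm, its flat top 60 mm above the bench; origin at the centre of its underside, z up. It carries the round reset push button at the centre of its top.
- selector_pod: Selector station: a grey metal box bolted to the bench, 96 by 96 mm, its flat top 60 mm above the bench; origin at the centre of its underside, z up. It carries a black rotary selector with a raised bar grip, which is not part of the job.
- stop_top (a point): Centre of the top of the mushroom stop button's black head, on its upright axis; it moves with the head and stands 96 mm above the bench when the button is out. The head is a dome 54 mm across and 22 mm high on a stem, with two straight lugs sticking out of it on opposite sides, so that it measures 96 mm from lug end to lug end. Its underside hangs 14 mm above the box's top when out and about 6 mm when latched in.
- stop_lug_left (a point): Middle of the top face of one lug, 43 mm out from the button's axis and 6 mm below the dome's top; moves with the head. Lug: 10 mm wide across, 16 mm tall (from the head's underside up), standing out from the dome at 27 mm to 48 mm from the axis. At rest the lug points along the box's own +y. The box's top passes below the lug; all round the lugs is free.
- stop_lug_right (a point): The same on the opposite lug, which at rest points along the box's own -y.
- stop_press (a joint): How far the mushroom stop is pushed in, in m: 0 out, 0.010 the end of its travel. Its spring pushes back with 5 N at first rising to 9 N. It latches once pushed past about 0.0085 and, let go, stays in by itself at about 0.008; it comes out again, by its own spring, only when the head is twisted.
- stop_twist (a joint): Twist of the head in rad, 0 at rest, growing clockwise seen from above, to a stop at 0.8. Twisted past about 0.45 to 0.5 the latched button springs out. A soft spring turns it back to 0 when let go (about 2 N at the lug while twisting).
- reset_top (a point): Centre of the top of the round black reset button, 34 mm across, in a steel collar 50 mm across; 81 mm above the bench when out.
- reset (a joint): How far the reset button is pushed in, in m: 0 out, 0.005 fully in, which takes 6 N. It does not latch.
- selector_mark (a point): Point on the top of the selector's bar grip, 20 mm from its axis and 104 mm above the bench; moves when the selector is turned.
- socket_a: a loose steel socket, 26 mm across and 36 mm tall, standing upright between the stations; origin at the centre of its underside. Bystander.
- socket_b: a loose steel socket, 24 mm across and 40 mm tall, standing upright between the stations; origin at the centre of its underside. Bystander.
- wrench: a loose steel wrench, 170 mm long, lying in front of the stations on the robot's side; origin near its middle. Bystander.
- screwdriver: a loose screwdriver with a black handle, 190 mm long, lying on the robot's side of the stations; origin near its middle. Bystander.
- tape: a loose grey tape-measure case, about 65 by 64 mm and 38 mm high, beyond the stations; origin under its centre. Bystander.
- offcut: a loose flat steel offcut, 50 by 130 by 12 mm, lying beyond the stations; origin at the centre of its underside. Bystander.
- mug: a white mug, 80 mm across and 90 mm tall, to the right of the stations; origin at the centre of its underside. Bystander.
- jar: a clear jar with a steel cap, 68 mm across and 80 mm tall, to the left of the stations; origin at the centre of its underside. Bystander.

How it is judged:
By the outcome, as a careful person would: the job done as asked, in the order asked, and still so for the second after the job is handed in, with the robot touching nothing.
It also fails if it takes over 45 s, if anything falls off the work surface, if the arm or the gripper's body presses on something with over 40 N, if the wrist force passes 120 N, or if a joint passes its speed limit or range.

## Working session

There is one attempt and no reset: what is moved stays moved. The work goes in short steps, Python scripts to look and compute and a shell command to move; the robot and the scene stay as the last step left them, time stands still between calls to the robot, and variables do not carry over. Pictures are saved under pics/ and viewed, and the job is handed in when it is done.

```bash
mkdir -p pics; ls; python3 - <<'E'
from bench import *
import cv2,numpy as np
print(sense())
for n in("top","side"):
    s=snapshot(n); cv2.imwrite(f"pics/{n}0.png",s["pixels"][:,:,::-1]); np.savez(f"{n}0.npz",**s)
    print(n,s["intrinsics"],s["R"],s["t"],-s["R"].T@s["t"])
E
```

```text
pics
{'time': 0.0, 'joint_pos': array([ 6.42047373e+01,  7.51531621e+00,  8.53289087e+01, -7.73203279e-04,
        8.72620635e+01, -4.89206619e+00]), 'qd': array([ 0.0563629 ,  0.04755715, -0.16731158, -0.04238073, -0.06116221,
       -0.11223667]), 'joint_efforts': array([ 5.42020134e-04, -5.69382405e+01, -5.00562286e+01, -2.60249553e-04,
        1.43682034e-02,  3.41125690e-05]), 'tool_pos': array([213.94578243, 560.31435627, 403.64552112]), 'tcp_rot': array([-1.79894033e+02, -8.29472651e-03,  1.59096834e+02]), 'ft_force': array([-0.20577772, -0.28694733,  0.40056054]), 'wrist_torque': array([ 0.01783505,  0.00375829, -0.07585041]), 'finger_gap': 85.71377147265379}
top [[404.39688545   0.         318.87201998]
 [  0.         404.39688545 198.31190532]
 [  0.           0.           1.        ]] [[-1.60346828e-02 -9.99871057e-01 -8.70943415e-04]
 [-9.88242135e-01  1.59806450e-02 -1.52059533e-01]
 [ 1.52053844e-01 -1.57752339e-03 -9.88370953e-01]] [  20.47353123  586.37772923 1153.65428328] [ 404.39389734   12.92011361 1229.42053774]
side [[442.92012312   0.         327.49834473]
 [  0.         442.92012312 194.60018989]
 [  0.           0.           1.        ]] [[ 0.9963844  -0.08399538 -0.0127631 ]
 [-0.06964901 -0.72152825 -0.688873  ]
 [ 0.04865321  0.68727125 -0.72476969]] [-557.77118204  104.13816361 1281.63528329] [ 500.65195416 -852.5426518   993.50948445]
```

View pics/top0.png

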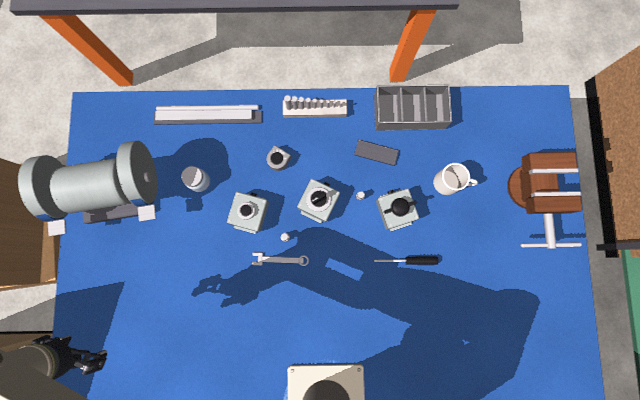

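View pics/side0.png

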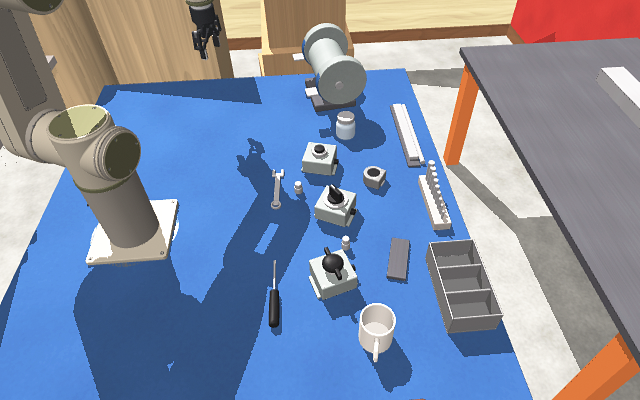

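The top view shows reset at about (247,210), selector at (320,198) and stop at (400,207). I'll zoom in on these.

```bash
python3 - <<'E'
import cv2,numpy as np
t=np.load("top0.npz");s=np.load("side0.npz")
a=cv2.resize(t["pixels"][175:240,370:440],None,fx=5.7,fy=5.7,interpolation=cv2.INTER_CUBIC)
b=cv2.resize(s["pixels"][240:305,300:370],None,fx=5.7,fy=5.7,interpolation=cv2.INTER_CUBIC)
cv2.imwrite("pics/z1.png",np.hstack([a,b])[:,:,::-1])
def world(d):
    z=d["z_map"];v,u=np.indices(z.shape);K=d["intrinsics"]
    P=np.stack([(u-K[0,2])*z/K[0,0],(v-K[1,2])*z/K[1,1],z],-1)
    return (P-d["t"])@d["R"]
for n,d in(("top",t),("side",s)):
    W=world(d);np.save(n+"W.npy",W);px=d["pixels"].astype(int)
    dark=(px.max(-1)<70)
    for nm,y0 in(("stop",None),):
        pass
    m=dark&(W[...,2]>68)&(W[...,2]<125)&(W[...,0]>400)&(W[...,0]<700)&(abs(W[...,1])<350)
    k,l,st,c=cv2.connectedComponentsWithStats(m.astype(np.uint8))
    for i in range(1,k):
        if st[i,4]>15: 
            p=W[l==i];print(n,c[i].round(1),st[i,4],p.mean(0).round(1),p.min(0).round(),p.max(0).round())
    # pod tops
    m=(abs(W[...,2]-60)<4)&(W[...,0]>400)&(W[...,0]<700)&(abs(W[...,1])<350)&(px.min(-1)>90)
    k,l,st,c=cv2.connectedComponentsWithStats(m.astype(np.uint8))
    for i in range(1,k):
        if st[i,4]>100:
            p=W[l==i]; r=cv2.minAreaRect(p[:,:2].astype(np.float32)); print(n,"pod",c[i].round(1),st[i,4],r,p[:,2].mean())
E
```

```text
top [318.9 198. ] 161 [581.4  11.   84.2] [562.  -7.  68.] [604.  34. 109.]
top [400.5 206.4] 279 [ 552.7 -220.3   90.6] [ 528. -264.   82.] [ 578. -176.   98.]
top [245.7 209.7] 88 [551.6 221.3  79.3] [537. 208.  69.] [566. 235.  85.]
top pod [317.9 199.5] 567 ((581.7567138671875, 14.259765625), (94.78273010253906, 95.20660400390625), 63.1994514465332) 59.526100907593715
top pod [393.3 198.3] 255 ((578.6417236328125, -210.90249633789062), (39.91463851928711, 95.26663208007812), 16.782882690429688) 58.799735358931905
top pod [246.3 210.9] 692 ((550.8892822265625, 224.00120544433594), (94.74996185302734, 95.56038665771484), 73.43358612060547) 58.909582591846636
top pod [400.3 217.7] 312 ((528.5050659179688, -225.6854248046875), (47.93231201171875, 95.78352355957031), 13.16429328918457) 58.70092266861966
side [320.1 149.4] 34 [555.4 214.   78. ] [539. 204.  70.] [568. 230.  85.]
side [335.7 195.6] 146 [584.3   2.5  85.5] [562. -12.  68.] [606.  28. 107.]
side [333.5 264.7] 268 [ 556.1 -232.5   89.5] [ 528. -268.   75.] [ 579. -180.   99.]
side pod [319.2 154. ] 433 ((552.1860961914062, 220.80007934570312), (101.82893371582031, 94.46182250976562), 74.39952087402344) 59.68491562077546
side pod [335.4 202.7] 437 ((583.184326171875, 10.814857482910156), (98.77787780761719, 94.98048400878906), 63.21906661987305) 59.76407068112488
side pod [332.2 271.4] 773 ((554.311279296875, -222.67822265625), (94.82170867919922, 97.93270874023438), 17.565303802490234) 59.267468719357275
```

View pics/z1.png

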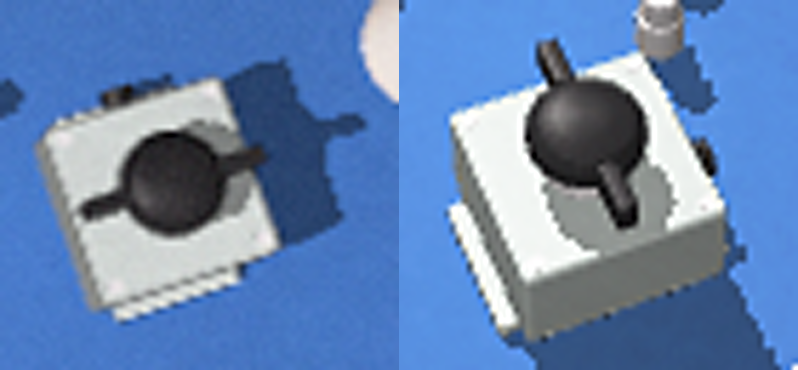

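```bash
cat > h.py <<'E'
import numpy as np,cv2
def ray(d,u,v,z):
    K=d["intrinsics"];R=d["R"];c=-R.T@d["t"]
    r=R.T@np.array([(u-K[0,2])/K[0,0],(v-K[1,2])/K[1,1],1.])
    return c+r*(z-c[2])/r[2]
E
python3 - <<'E'
from h import *
for n in("top","side"):
    d=np.load(n+"0.npz");W=np.load(n+"W.npy");px=d["pixels"].astype(int)
    m=(px.max(-1)<75)&(W[...,2]>72)&(W[...,2]<125)&(abs(W[...,0]-553)<60)&(abs(W[...,1]+221)<60)
    vs,us=np.nonzero(m)
    P=np.array([ray(d,u,v,88)[:2] for u,v in zip(us,vs)])
    c=P.mean(0)
    for it in range(3):
        r=np.hypot(*(P-c).T); far=P[r>34]
        _,_,V=np.linalg.svd(far-c); ax=V[0]*np.sign(V[0][1])
        s=(P-c)@ax; print(n,len(P),c.round(1),np.degrees(np.arctan2(-ax[0],ax[1])).round(1),s.min().round(1),s.max().round(1), (far[(far-c)@ax>0].mean(0)).round(1),far[(far-c)@ax<0].mean(0).round(1))
        c=c+ax*(s.min()+s.max())/2
    # depth-based
    e=cv2.erode(m.astype(np.uint8),np.ones((3,3)))
    print("depth top z",np.sort(W[m][:,2])[-5:])
    # reset
    m=(px.max(-1)<75)&(W[...,2]>72)&(W[...,2]<90)&(abs(W[...,0]-552)<45)&(abs(W[...,1]-220)<45)
    vs,us=np.nonzero(m); P=np.array([ray(d,u,v,80)[:2] for u,v in zip(us,vs)]);print("reset",P.mean(0),np.ptp(P,0),cv2.minEnclosingCircle(P.astype(np.float32)))
    for q in("z",):
        hi=W[...,2]
        sel=(hi>20)&(hi<130)&(W[...,0]>440)&(W[...,0]<680)&(abs(W[...,1])<330)
        k,l,st,cc=cv2.connectedComponentsWithStats(sel.astype(np.uint8))
        for i in range(1,k):
            if st[i,4]>15: p=W[l==i];print(n,cc[i].round(),st[i,4],p.mean(0).round(),p.max(0).round())
E
```

```text
top 293 [ 552.8 -219.9] 16.4 -45.5 48.1 [ 541.  -180.5] [ 563.8 -258.1]
top 293 [ 552.5 -218.6] 16.4 -46.8 46.8 [ 541.1 -179.9] [ 563.8 -257.3]
top 293 [ 552.5 -218.6] 16.4 -46.8 46.8 [ 541.1 -179.9] [ 563.8 -257.3]
depth top z [97.28094702 97.53121993 97.67871672 97.86226831 98.22870686]
reset [551.46502951 221.55999597] [28.94522795 25.90536337] ((551.3248901367188, 221.7389373779297), 15.072782516479492)
top [318. 200.] 1111 [580.  14.  63.] [643.  76. 109.]
top [397. 208.] 1164 [ 551. -214.   65.] [ 610. -161.   98.]
top [247. 211.] 1153 [550. 221.  60.] [610. 281.  85.]
top [360. 195.] 45 [ 596. -112.   35.] [ 605. -102.   43.]
top [284. 237.] 48 [476. 115.  32.] [487. 125.  39.]
side 300 [ 555.8 -229.5] 16.7 -45.8 54.1 [ 542.3 -188.1] [ 566.6 -268.3]
side 300 [ 554.7 -225.6] 16.2 -49.9 50.0 [ 542.  -185.3] [ 566.1 -266.5]
side 300 [ 554.7 -225.6] 16.2 -49.9 49.9 [ 542.  -185.3] [ 566.1 -266.5]
depth top z [98.14476397 98.22321813 98.31907569 98.90275013 99.4666564 ]
reset [555.37632938 215.47503248] [28.58683725 34.41264444] ((552.0286865234375, 216.3666229248047), 17.5926513671875)
side [320. 157.] 906 [552. 204.  55.] [613. 279.  86.]
side [298. 185.] 52 [478. 110.  31.] [488. 122.  41.]
side [335. 204.] 1182 [583.  -7.  59.] [644.  75. 107.]
side [345. 241.] 68 [ 599. -118.   33.] [ 610. -107.   44.]
side [333. 272.] 1615 [ 554. -236.   62.] [ 614. -164.   99.]
```

```bash
cat >> h.py <<'E'
def go(x,y,ztip,yaw=None):
    from bench import sense
    s=sense();p=s["tool_pos"];a=np.radians(s["tcp_rot"][2])
    d=np.array([x,y,ztip+173])-p
    f=np.array([np.cos(a)*d[0]+np.sin(a)*d[1],np.sin(a)*d[0]-np.cos(a)*d[1],-d[2]])/150
    az=0 if yaw is None else -(((yaw-np.degrees(a)+180)%360)-180)/45
    print("t",s["time"].__round__(2),"tip",(p-[0,0,173]).round(1),s["tcp_rot"].round(1),"F",s["ft_force"].round(1),"gap",round(s["finger_gap"],1),"-> shift",f.round(4),"az",round(az,3))
E
python3 -c "
from h import *
go(553.5,-221.5,130,106.5)"
```

```text
t 0.1 tip [213.9 560.3 230.7] [-179.9   -0.   159.1] F [-0.5 -0.7  0.1] gap 85.2 -> shift [-3.9742 -4.0617  0.6715] az 1.169
```

```bash
python3 -m jog '[{"tx":-0.2,"ty":-0.2,"hand":0},{"tx":-0.4,"ty":-0.4,"hand":0},{"tx":-0.6,"ty":-0.6,"hand":0},{"tx":-0.8,"ty":-0.8,"hand":0},{"tx":-0.98,"ty":-1,"hand":0}]' 30
```

```text
invalid input at $[0]: expected keys tx, ty, tz, ax, ay, az, hand
```

```bash
python3 -m jog '[{"tx":-0.2,"ty":-0.2,"hand":0},{"tx":-0.4,"ty":-0.4,"hand":0},{"tx":-0.6,"ty":-0.6,"hand":0},{"tx":-0.8,"ty":-0.8,"hand":0},{"tx":-0.98,"ty":-1,"hand":0}]'
```

```text
invalid input at $[0]: expected keys tx, ty, tz, ax, ay, az, hand
```

```bash
python3 -m jog '[{"tx":-0.2,"ty":-0.2,"hand":0},{"tx":-0.4,"ty":-0.4,"hand":0},{"tx":-0.6,"ty":-0.6,"hand":0},{"tx":-0.8,"ty":-0.8,"hand":0},{"tx":-0.98,"ty":-1,"hand":0}]';python3 -c "
from h import *
go(553.5,-221.5,130,106.5)"
```

```text
t 0.1 tip [213.9 560.3 230.7] [-179.9   -0.   159.1] F [-0.5 -0.7  0.1] gap 85.2 -> shift [-3.9742 -4.0617  0.6715] az 1.169invalid input at $[0]: expected keys tx, ty, tz, ax, ay, az, hand
```

All keys are required in each row.

```bash
python3 -m jog '[{"tx":-0.2,"ty":-0.2,"tz":0,"ax":0,"ay":0,"az":0,"hand":0},{"tx":-0.4,"ty":-0.4,"tz":0,"ax":0,"ay":0,"az":0,"hand":0},{"tx":-0.6,"ty":-0.6,"tz":0,"ax":0,"ay":0,"az":0,"hand":0},{"tx":-0.8,"ty":-0.8,"tz":0,"ax":0,"ay":0,"az":0,"hand":0},{"tx":-0.98,"ty":-1,"tz":0,"ax":0,"ay":0,"az":0,"hand":0}]' 30;python3 -c "
from h import *
go(553.5,-221.5,130,106.5)"
```

```text
time: 0.52
tool_pos: [297.5, 367.8, 404.1]
tcp_rot: [-180.0, -0.0, 159.1]
ft_force: [1.2, 0.4, 0.1]
finger_gap: 25.1
t 0.52 tip [297.5 367.8 231.1] [-180.    -0.   159.1] F [1.2 0.4 0.1] gap 25.1 -> shift [-2.9943 -3.0632  0.6738] az 1.17
```

```bash
python3 -m jog '[{"tx":-0.2,"ty":-0.2,"tz":0,"ax":0,"ay":0,"az":0,"hand":0},{"tx":-0.4,"ty":-0.4,"tz":0,"ax":0,"ay":0,"az":0,"hand":0},{"tx":-0.6,"ty":-0.6,"tz":0,"ax":0,"ay":0,"az":0,"hand":0},{"tx":-0.8,"ty":-0.8,"tz":0,"ax":0,"ay":0,"az":0,"hand":0},{"tx":-1,"ty":-1,"tz":0,"ax":0,"ay":0,"az":0,"hand":0}]' 
python3 -m jog '[{"tx":-0.2,"ty":-0.2,"tz":0,"ax":0,"ay":0,"az":0,"hand":0},{"tx":-0.4,"ty":-0.4,"tz":0,"ax":0,"ay":0,"az":0,"hand":0},{"tx":-0.6,"ty":-0.6,"tz":0,"ax":0,"ay":0,"az":0,"hand":0},{"tx":-0.8,"ty":-0.8,"tz":0,"ax":0,"ay":0,"az":0,"hand":0},{"tx":-1,"ty":-1,"tz":0,"ax":0,"ay":0,"az":0,"hand":0}]' 
python3 -m jog '[{"tx":-0.2,"ty":-0.2,"tz":0,"ax":0,"ay":0,"az":0,"hand":0},{"tx":-0.4,"ty":-0.4,"tz":0,"ax":0,"ay":0,"az":0,"hand":0},{"tx":-0.6,"ty":-0.6,"tz":0,"ax":0,"ay":0,"az":0,"hand":0},{"tx":-0.8,"ty":-0.8,"tz":0,"ax":0,"ay":0,"az":0,"hand":0},{"tx":-1,"ty":-1,"tz":0,"ax":0,"ay":0,"az":0,"hand":0}]' 
python3 -c "
from h import *
go(553.5,-221.5,130,106.5)"
```

```text
time: 0.93
tool_pos: [382.4, 177.5, 404.5]
tcp_rot: [180.0, 0.0, 159.1]
ft_force: [0.2, 0.5, 0.8]
finger_gap: 0.1
time: 1.35
tool_pos: [467.5, -13.0, 404.5]
tcp_rot: [180.0, -0.0, 159.1]
ft_force: [0.9, 1.3, -0.4]
finger_gap: -0.1
time: 1.77
tool_pos: [552.7, -203.1, 404.1]
tcp_rot: [180.0, -0.0, 159.1]
ft_force: [0.3, -0.2, 0.7]
finger_gap: -0.3
t 1.77 tip [ 552.7 -203.1  231.1] [180.   -0.  159.1] F [ 0.3 -0.2  0.7] gap -0.3 -> shift [-0.0487 -0.1127  0.6739] az 1.168
```

```bash
python3 -m jog '[{"tx":-0.04,"ty":-0.1,"tz":0.15,"ax":0,"ay":0,"az":0.14,"hand":0},{"tx":-0.04,"ty":-0.1,"tz":0.3,"ax":0,"ay":0,"az":0.29,"hand":0},{"tx":-0.04,"ty":-0.1,"tz":0.45,"ax":0,"ay":0,"az":0.44,"hand":0},{"tx":-0.04,"ty":-0.1,"tz":0.6,"ax":0,"ay":0,"az":0.59,"hand":0},{"tx":-0.04,"ty":-0.1,"tz":0.67,"ax":0,"ay":0,"az":0.74,"hand":0}]' 
python3 -m jog '[{"tx":0,"ty":0,"tz":0,"ax":0,"ay":0,"az":0.15,"hand":0},{"tx":0,"ty":0,"tz":0,"ax":0,"ay":0,"az":0.3,"hand":0},{"tx":0,"ty":0,"tz":0,"ax":0,"ay":0,"az":0.43,"hand":0},{"tx":0,"ty":0,"tz":0,"ax":0,"ay":0,"az":0.43,"hand":0}]' 
python3 -c "
from h import *
go(553.5,-221.5,130,106.5)
from bench import *
for n in('top','side'):
    d=snapshot(n);np.savez(n+'1.npz',**d)
    p=d['pixels'];c=(slice(150,250),slice(340,460)) if n=='top' else (slice(190,310),slice(270,400))
    cv2.imwrite('pics/'+n+'1.png',cv2.resize(p[c],None,fx=4.5,fy=4.5,interpolation=2)[:,:,::-1])
"
```

```text
time: 2.18
tool_pos: [551.4, -216.9, 299.8]
tcp_rot: [-179.8, -0.3, 125.4]
ft_force: [-0.2, 1.0, -0.7]
finger_gap: -0.1
time: 2.52
tool_pos: [552.5, -217.0, 303.5]
tcp_rot: [-179.9, -0.0, 106.2]
ft_force: [0.1, -0.0, -0.0]
finger_gap: 0.0
t 2.52 tip [ 552.5 -217.   130.5] [-179.9   -0.   106.2] F [ 0.1 -0.  -0. ] gap 0.0 -> shift [-0.0306 -0.0016  0.0032] az -0.007
```

View pics/top1.png

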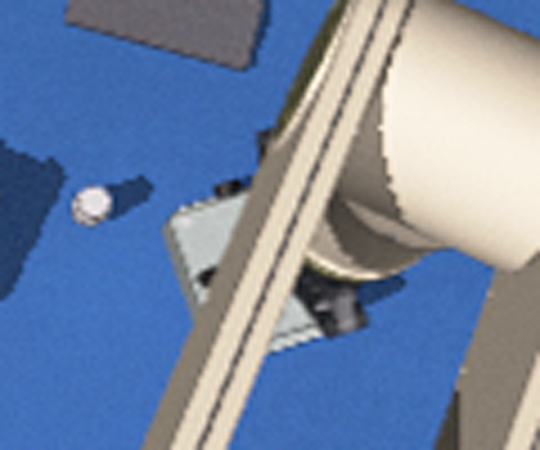

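View pics/side1.png

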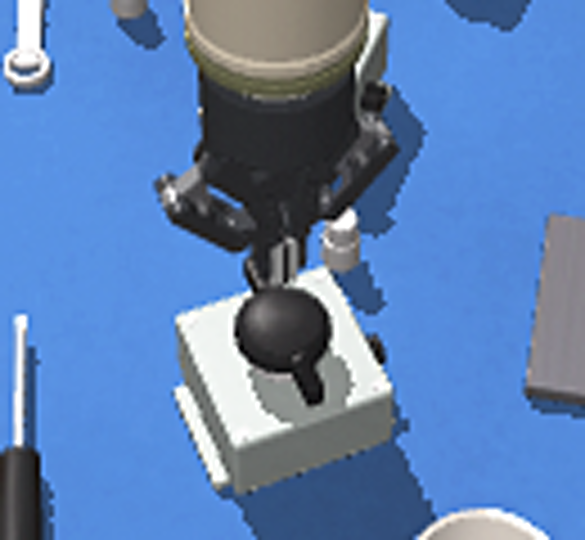

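```bash
python3 -m jog '[{"tx":-0.03,"ty":0,"tz":0.07,"ax":0,"ay":0,"az":0,"hand":0},{"tx":-0.03,"ty":0,"tz":0.14,"ax":0,"ay":0,"az":0,"hand":0},{"tx":-0.03,"ty":0,"tz":0.2,"ax":0,"ay":0,"az":0,"hand":0},{"tx":-0.03,"ty":0,"tz":0.22,"ax":0,"ay":0,"az":0,"hand":0},{"tx":-0.03,"ty":0,"tz":0.23,"ax":0,"ay":0,"az":0,"hand":0}]' 
python3 -m jog '[{"tx":0,"ty":0,"tz":0.01,"ax":0,"ay":0,"az":0,"hand":0},{"tx":0,"ty":0,"tz":0.02,"ax":0,"ay":0,"az":0,"hand":0},{"tx":0,"ty":0,"tz":0.03,"ax":0,"ay":0,"az":0,"hand":0}]' 

```

```text
time: 3.03
tool_pos: [553.4, -221.2, 268.3]
tcp_rot: [-179.9, -0.1, 106.5]
ft_force: [-3.6, 0.9, 4.6]
finger_gap: 0.1
time: 3.28
tool_pos: [553.9, -221.4, 265.7]
tcp_rot: [-180.0, -0.0, 106.5]
ft_force: [-3.8, 1.6, 6.5]
finger_gap: -0.2
```

```bash
python3 -m jog '[{"tx":0,"ty":0,"tz":0.012,"ax":0,"ay":0,"az":0,"hand":0},{"tx":0,"ty":0,"tz":0.025,"ax":0,"ay":0,"az":0,"hand":0},{"tx":0,"ty":0,"tz":0.025,"ax":0,"ay":0,"az":0,"hand":0}]' 
python3 -m jog '[{"tx":0,"ty":0,"tz":0.008,"ax":0,"ay":0,"az":0,"hand":0},{"tx":0,"ty":0,"tz":0.016,"ax":0,"ay":0,"az":0,"hand":0},{"tx":0,"ty":0,"tz":0.016,"ax":0,"ay":0,"az":0,"hand":0}]' 

```

```text
time: 3.53
tool_pos: [553.9, -221.4, 262.0]
tcp_rot: [-180.0, 0.0, 106.5]
ft_force: [-4.1, 2.2, 5.9]
finger_gap: 0.3
time: 3.78
tool_pos: [554.0, -221.4, 259.9]
tcp_rot: [180.0, 0.0, 106.5]
ft_force: [-4.2, 2.2, 7.5]
finger_gap: -0.2
```

```bash
python3 -m jog '[{"tx":0,"ty":0,"tz":0.007,"ax":0,"ay":0,"az":0,"hand":0},{"tx":0,"ty":0,"tz":0.007,"ax":0,"ay":0,"az":0,"hand":0}]' 
python3 -m jog '[{"tx":0,"ty":0,"tz":0.007,"ax":0,"ay":0,"az":0,"hand":0},{"tx":0,"ty":0,"tz":0.007,"ax":0,"ay":0,"az":0,"hand":0}]' 

```

```text
time: 3.95
tool_pos: [554.0, -221.4, 259.3]
tcp_rot: [180.0, 0.0, 106.5]
ft_force: [-4.1, 2.3, 8.1]
finger_gap: 0.0
time: 4.12
tool_pos: [554.1, -221.5, 259.1]
tcp_rot: [180.0, 0.0, 106.5]
ft_force: [-8.5, 4.1, 14.6]
finger_gap: -0.3
```

```bash
python3 -m jog '[{"tx":0,"ty":0,"tz":-0.1,"ax":0,"ay":0,"az":0,"hand":0},{"tx":0,"ty":0,"tz":-0.2,"ax":0,"ay":0,"az":0,"hand":0},{"tx":0,"ty":0,"tz":-0.2,"ax":0,"ay":0,"az":0,"hand":0}]' 
python3 -c "
from h import *
go(508.1,-188,110,106.5)
"
```

```text
time: 4.37
tool_pos: [555.2, -221.9, 290.6]
tcp_rot: [179.8, 0.2, 106.5]
ft_force: [0.8, -0.8, 1.4]
finger_gap: 0.3
t 4.37 tip [ 555.2 -221.9  117.6] [179.8   0.2 106.5] F [ 0.8 -0.8  1.4] gap 0.3 -> shift [ 0.3059 -0.2367  0.0508] az -0.001
```

```bash
python3 -m jog '[{"tx":0.1,"ty":-0.08,"tz":0,"ax":0,"ay":0,"az":0,"hand":0},{"tx":0.2,"ty":-0.16,"tz":0,"ax":0,"ay":0,"az":0,"hand":0},{"tx":0.3,"ty":-0.24,"tz":0,"ax":0,"ay":0,"az":0,"hand":0},{"tx":0.3,"ty":-0.24,"tz":0,"ax":0,"ay":0,"az":0,"hand":0}]' 
python3 -c "
from h import *
go(508.1,-188,70,106.5)
from bench import *
d=snapshot('side');np.savez('side2.npz',**d)
p=d['pixels']
cv2.imwrite('pics/side2.png',cv2.resize(p[190:310,260:390],None,fx=4.5,fy=4.5,interpolation=2)[:,:,::-1])
K=d['intrinsics'];z=d['z_map'];v,u=np.indices(z.shape)
W=(np.stack([(u-K[0,2])*z/K[0,0],(v-K[1,2])*z/K[1,1],z],-1)-d['t'])@d['R']
m=(p.max(-1)<75)&(np.hypot(W[...,0]-554,W[...,1]+222)<12)&(W[...,2]>70)&(W[...,2]<110)
print('head z',np.percentile(W[m][:,2],[50,90,98]))
W=np.load('sideW.npy');p=np.load('side0.npz')['pixels']
m=(p.max(-1)<75)&(np.hypot(W[...,0]-554,W[...,1]+222)<12)&(W[...,2]>70)&(W[...,2]<110)
print('before',np.percentile(W[m][:,2],[50,90,98]))
"
```

```text
time: 4.7
tool_pos: [504.6, -186.8, 285.4]
tcp_rot: [-179.9, -0.1, 106.5]
ft_force: [-0.5, -0.2, -0.4]
finger_gap: 0.2
t 4.7 tip [ 504.6 -186.8  112.4] [-1.799e+02 -1.000e-01  1.065e+02] F [-0.5 -0.2 -0.4] gap 0.2 -> shift [-0.0141  0.0201  0.2826] az -0.0
head z [87.72420729 89.53989455 90.1708959 ]
before [95.56087319 98.19183647 99.08320013]
```

View pics/side2.png

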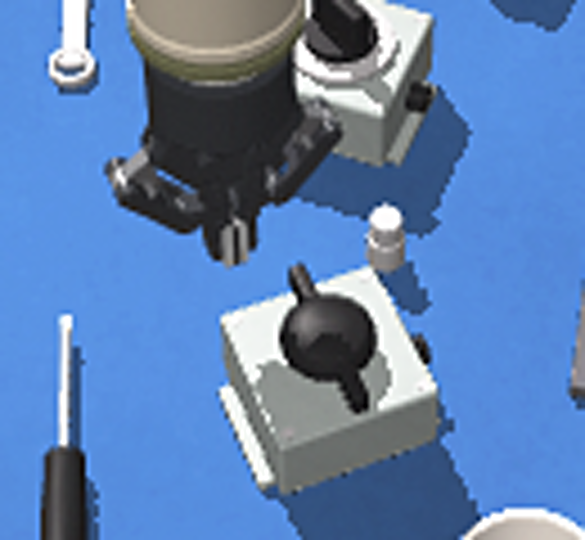

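The head sits 8 mm lower, so it's latched. Next I'll descend beside the left lug.

```bash
python3 -m jog '[{"tx":-0.014,"ty":0,"tz":0.1,"ax":0,"ay":0,"az":0,"hand":0},{"tx":-0.014,"ty":0,"tz":0.2,"ax":0,"ay":0,"az":0,"hand":0},{"tx":-0.014,"ty":0,"tz":0.27,"ax":0,"ay":0,"az":0,"hand":0},{"tx":-0.014,"ty":0,"tz":0.27,"ax":0,"ay":0,"az":0,"hand":0}]' 
python3 -c "
from h import *
go(540.7,-178.3,71,106.5)
from bench import *
d=snapshot('side');np.savez('side3.npz',**d)
p=d['pixels']
cv2.imwrite('pics/side3.png',cv2.resize(p[190:310,260:390],None,fx=4.5,fy=4.5,interpolation=2)[:,:,::-1])
"
```

```text
time: 5.08
tool_pos: [506.6, -190.3, 243.5]
tcp_rot: [-179.8, -0.2, 106.4]
ft_force: [-0.1, 1.0, 0.2]
finger_gap: 0.2
t 5.08 tip [ 506.6 -190.3   70.5] [-179.8   -0.2  106.4] F [-0.1  1.   0.2] gap 0.2 -> shift [ 0.012   0.2409 -0.0035] az -0.001
```

View pics/side3.png

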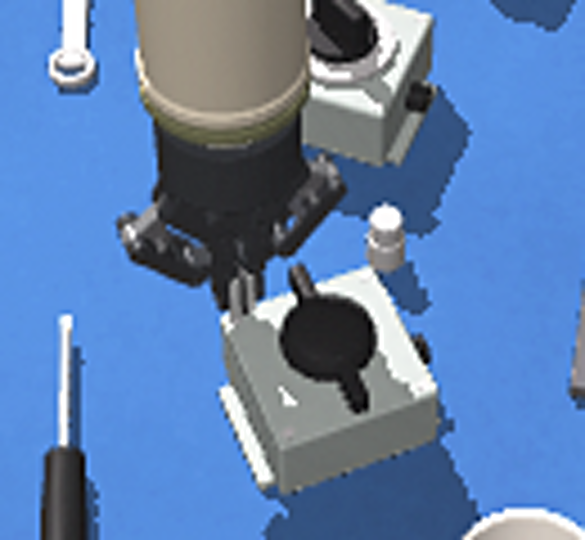

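```bash
python3 -m jog '[{"tx":0.01,"ty":0.03,"tz":0,"ax":0,"ay":0,"az":0,"hand":0},{"tx":0.01,"ty":0.06,"tz":0,"ax":0,"ay":0,"az":0,"hand":0},{"tx":0.01,"ty":0.09,"tz":0,"ax":0,"ay":0,"az":0,"hand":0},{"tx":0.01,"ty":0.11,"tz":0,"ax":0,"ay":0,"az":0,"hand":0},{"tx":0.01,"ty":0.13,"tz":0,"ax":0,"ay":0,"az":0,"hand":0}]' 
python3 -m jog '[{"tx":0,"ty":0.015,"tz":0,"ax":0,"ay":0,"az":0,"hand":0},{"tx":0,"ty":0.03,"tz":0,"ax":0,"ay":0,"az":0,"hand":0},{"tx":0,"ty":0.045,"tz":0,"ax":0,"ay":0,"az":0,"hand":0},{"tx":0,"ty":0.06,"tz":0,"ax":0,"ay":0,"az":0,"hand":0}]' 
python3 -c "
from h import *
go(540.7,-178.3,71,106.5)
from bench import *
d=snapshot('side');np.savez('side4.npz',**d)
p=d['pixels']
cv2.imwrite('pics/side4.png',cv2.resize(p[190:310,260:390],None,fx=4.5,fy=4.5,interpolation=2)[:,:,::-1])
"
```

```text
time: 5.55
tool_pos: [526.2, -183.4, 247.1]
tcp_rot: [180.0, 0.0, 106.5]
ft_force: [-2.3, -1.2, 1.6]
finger_gap: 0.1
time: 5.88
tool_pos: [534.2, -180.9, 246.4]
tcp_rot: [-180.0, -0.0, 106.4]
ft_force: [-2.0, -1.3, 0.6]
finger_gap: -0.2
t 5.88 tip [ 534.2 -180.9   73.4] [-180.    -0.   106.4] F [-2.  -1.3  0.6] gap -0.2 -> shift [0.0047 0.0463 0.0162] az -0.001
```

View pics/side4.png

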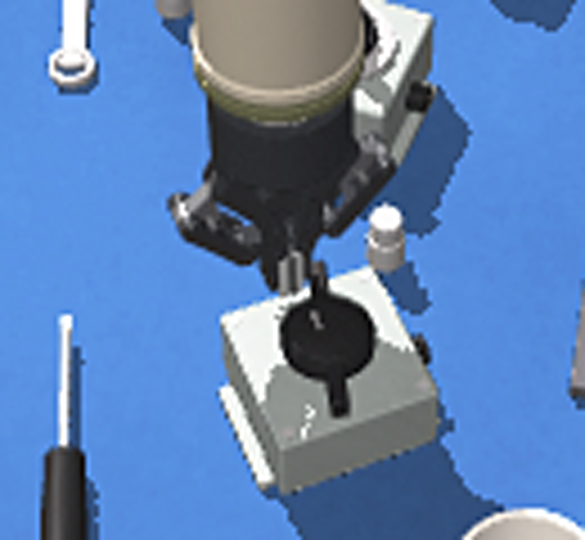

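```bash
python3 -m jog '[{"tx":0,"ty":0.015,"tz":0.015,"ax":0,"ay":0,"az":0,"hand":0},{"tx":0,"ty":0.03,"tz":0.015,"ax":0,"ay":0,"az":0,"hand":0},{"tx":0,"ty":0.045,"tz":0.015,"ax":0,"ay":0,"az":0,"hand":0},{"tx":0,"ty":0.06,"tz":0.015,"ax":0,"ay":0,"az":0,"hand":0}]' 
python3 -c "
from h import *
go(540.7,-178.3,71,106.5)
from bench import *
d=snapshot('side');np.savez('side5.npz',**d)
p=d['pixels']
cv2.imwrite('pics/side5.png',cv2.resize(p[190:310,260:390],None,fx=4.5,fy=4.5,interpolation=2)[:,:,::-1])
"
```

```text
time: 6.27
tool_pos: [542.8, -178.4, 243.8]
tcp_rot: [-180.0, -0.0, 106.4]
ft_force: [-2.4, -0.7, -1.1]
finger_gap: 0.1
t 6.27 tip [ 542.8 -178.4   70.8] [-180.    -0.   106.4] F [-2.4 -0.7 -1.1] gap 0.1 -> shift [ 0.0044 -0.0133 -0.0015] az -0.001
```

View pics/side5.png

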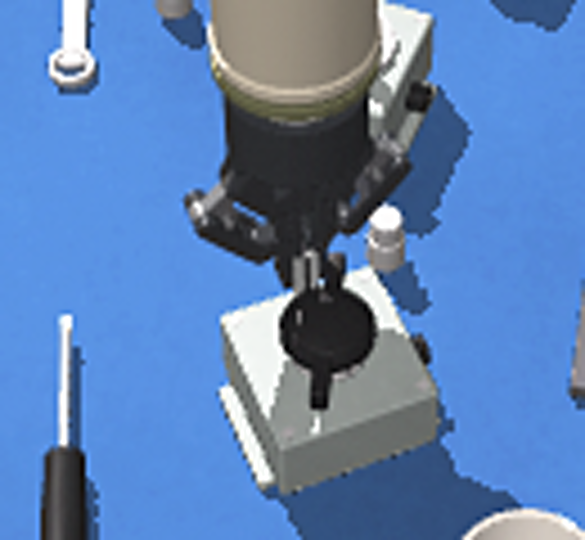

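```bash
python3 -m jog '[{"tx":0,"ty":0.015,"tz":0,"ax":0,"ay":0,"az":0,"hand":0},{"tx":0,"ty":0.03,"tz":0,"ax":0,"ay":0,"az":0,"hand":0},{"tx":0,"ty":0.03,"tz":0,"ax":0,"ay":0,"az":0,"hand":0}]' 
cat >> h.py <<'E'
def look(k):
    from bench import snapshot
    d=snapshot('side');p=d['pixels']
    cv2.imwrite(f'pics/side{k}.png',cv2.resize(p[190:310,260:390],None,fx=4.5,fy=4.5,interpolation=2)[:,:,::-1])
    K=d['intrinsics'];z=d['z_map'];v,u=np.indices(z.shape)
    W=(np.stack([(u-K[0,2])*z/K[0,0],(v-K[1,2])*z/K[1,1],z],-1)-d['t'])@d['R']
    m=(p.max(-1)<75)&(np.hypot(W[...,0]-554,W[...,1]+230)<12)&(W[...,2]>70)&(W[...,2]<103)
    print('head z',np.percentile(W[m][:,2],[50,90,98]))
    m=(p.max(-1)<75)&(W[...,1]<-245)&(np.hypot(W[...,0]-554,W[...,1]+222)<55)&(np.hypot(W[...,0]-554,W[...,1]+222)>34)&(W[...,2]>62)
    if m.any():
        q=W[m].mean(0); print('right lug',q,'ang',np.degrees(np.arctan2(q[1]+222,q[0]-554)))
E
python3 -c "
from h import *
go(540.7,-178.3,71,106.5);look(6)"
```

```text
time: 6.57
tool_pos: [547.4, -177.1, 244.1]
tcp_rot: [180.0, -0.0, 106.5]
ft_force: [-2.2, -0.6, -1.5]
finger_gap: -0.2
t 6.57 tip [ 547.4 -177.1   71.1] [180.   -0.  106.5] F [-2.2 -0.6 -1.5] gap -0.2 -> shift [ 0.0047 -0.0452  0.0009] az -0.001
head z [94.10801476 96.67243173 98.96190371]
right lug [ 541.95205072 -262.83091332   85.79238641] ang -106.4397122199747
```

View pics/side6.png

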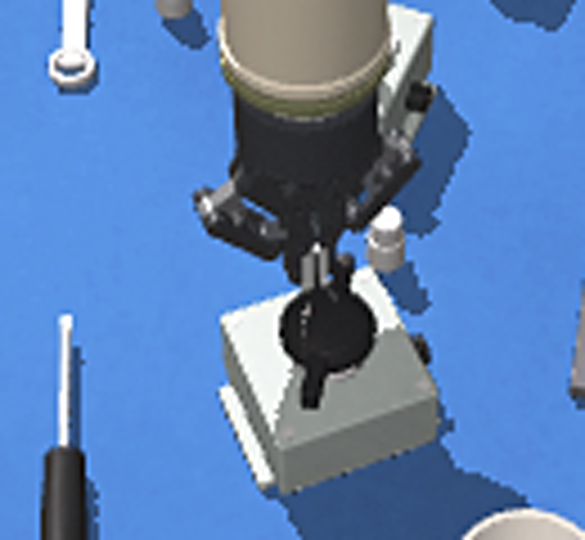

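```bash
python3 -c "
from h import *
for k in ['side0','side2','side4','side5']:
    d=np.load(k+'.npz');p=d['pixels']
    K=d['intrinsics'];z=d['z_map'];v,u=np.indices(z.shape)
    W=(np.stack([(u-K[0,2])*z/K[0,0],(v-K[1,2])*z/K[1,1],z],-1)-d['t'])@d['R']
    m=(p.max(-1)<75)&(np.hypot(W[...,0]-554,W[...,1]+230)<12)&(W[...,2]>70)&(W[...,2]<103)
    print(k,np.percentile(W[m][:,2],[50,90,98]))
"
```

```text
side0 [93.45763573 96.94489111 98.29436792]
side2 [86.70386253 88.64125547 89.94338092]
side4 [86.60604848 89.35581045 90.01554546]
side5 [94.32740035 96.66978373 97.2616321 ]
```

The button sprang out: the head is back at its original height. Next I'll back off the way I came, then lift.

```bash
python3 -m jog '[{"tx":0,"ty":-0.06,"tz":0,"ax":0,"ay":0,"az":0,"hand":0},{"tx":0,"ty":-0.12,"tz":0,"ax":0,"ay":0,"az":0,"hand":0},{"tx":0,"ty":-0.18,"tz":0,"ax":0,"ay":0,"az":0,"hand":0},{"tx":0,"ty":-0.24,"tz":0,"ax":0,"ay":0,"az":0,"hand":0},{"tx":0,"ty":-0.28,"tz":0,"ax":0,"ay":0,"az":0,"hand":0}]' 
python3 -m jog '[{"tx":0,"ty":-0.02,"tz":-0.15,"ax":0,"ay":0,"az":0,"hand":0},{"tx":0,"ty":-0.02,"tz":-0.3,"ax":0,"ay":0,"az":0,"hand":0},{"tx":0,"ty":-0.02,"tz":-0.45,"ax":0,"ay":0,"az":0,"hand":0},{"tx":0,"ty":-0.02,"tz":-0.6,"ax":0,"ay":0,"az":0,"hand":0},{"tx":0,"ty":-0.02,"tz":-0.6,"ax":0,"ay":0,"az":0,"hand":0}]' 
python3 -c "
from h import *
go(551.5,222,150,106.5);look(7)"
```

```text
time: 7.03
tool_pos: [505.6, -189.5, 244.3]
tcp_rot: [180.0, 0.0, 106.4]
ft_force: [0.5, -0.3, 0.6]
finger_gap: -0.0
time: 7.45
tool_pos: [504.9, -190.8, 340.0]
tcp_rot: [179.6, 0.3, 106.4]
ft_force: [0.3, -1.0, 0.4]
finger_gap: -0.1
t 7.45 tip [ 504.9 -190.8  167. ] [179.6   0.3 106.4] F [ 0.3 -1.   0.4] gap -0.1 -> shift [2.5523 1.0759 0.1136] az -0.002
head z [94.07352068 96.85100622 98.10538314]
right lug [ 553.2195479  -262.77862651  220.88233745] ang -91.09643597479484
```

View pics/side7.png

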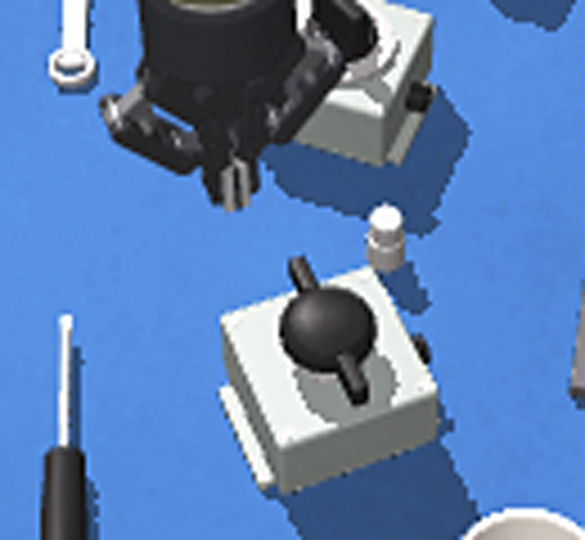

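```bash
python3 -m jog '[{"tx":0.2,"ty":0.08,"tz":0,"ax":0,"ay":0,"az":0,"hand":0},{"tx":0.4,"ty":0.16,"tz":0,"ax":0,"ay":0,"az":0,"hand":0},{"tx":0.6,"ty":0.25,"tz":0,"ax":0,"ay":0,"az":0,"hand":0},{"tx":0.85,"ty":0.36,"tz":0,"ax":0,"ay":0,"az":0,"hand":0}]' 
python3 -m jog '[{"tx":0.2,"ty":0.08,"tz":0,"ax":0,"ay":0,"az":0,"hand":0},{"tx":0.4,"ty":0.16,"tz":0,"ax":0,"ay":0,"az":0,"hand":0},{"tx":0.6,"ty":0.25,"tz":0,"ax":0,"ay":0,"az":0,"hand":0},{"tx":0.85,"ty":0.36,"tz":0,"ax":0,"ay":0,"az":0,"hand":0}]' 
python3 -m jog '[{"tx":0.2,"ty":0.08,"tz":0,"ax":0,"ay":0,"az":0,"hand":0},{"tx":0.4,"ty":0.16,"tz":0,"ax":0,"ay":0,"az":0,"hand":0},{"tx":0.6,"ty":0.25,"tz":0,"ax":0,"ay":0,"az":0,"hand":0},{"tx":0.8,"ty":0.34,"tz":0,"ax":0,"ay":0,"az":0,"hand":0},{"tx":0.8,"ty":0.34,"tz":0,"ax":0,"ay":0,"az":0,"hand":0}]' 
python3 -c "
from h import *
go(551.5,221.5,100,106.5)"
```

```text
time: 7.83
tool_pos: [518.9, -52.1, 333.0]
tcp_rot: [-179.9, -0.0, 106.3]
ft_force: [1.7, 0.2, 0.2]
finger_gap: 0.3
time: 8.17
tool_pos: [534.7, 85.8, 333.0]
tcp_rot: [-179.9, 0.0, 106.4]
ft_force: [0.4, -0.1, 0.4]
finger_gap: 0.1
time: 8.58
tool_pos: [549.6, 219.4, 332.9]
tcp_rot: [-180.0, -0.1, 106.7]
ft_force: [0.4, -0.3, -0.1]
finger_gap: 0.2
t 8.58 tip [549.6 219.4 159.9] [-1.800e+02 -1.000e-01  1.067e+02] F [ 0.4 -0.3 -0.1] gap 0.2 -> shift [0.01   0.0165 0.3994] az 0.003
```

```bash
python3 -m jog '[{"tx":0.01,"ty":0.016,"tz":0.1,"ax":0,"ay":0,"az":0,"hand":0},{"tx":0.01,"ty":0.016,"tz":0.2,"ax":0,"ay":0,"az":0,"hand":0},{"tx":0.01,"ty":0.016,"tz":0.3,"ax":0,"ay":0,"az":0,"hand":0},{"tx":0.01,"ty":0.016,"tz":0.4,"ax":0,"ay":0,"az":0,"hand":0},{"tx":0.01,"ty":0.016,"tz":0.4,"ax":0,"ay":0,"az":0,"hand":0}]' 
python3 -c "
from h import *
go(551.5,221.5,86,106.5)
W=np.load('topW.npy')
q=np.hypot(W[...,0]-551.5,W[...,1]-222)
for a,b in((0,14),(19,23),(30,40)):
    print(a,b,np.median(W[(q>a)&(q<b)][:,2]))
from bench import *
p=snapshot('side')['pixels']
cv2.imwrite('pics/r1.png',cv2.resize(p[100:220,260:390],None,fx=4.5,fy=4.5,interpolation=2)[:,:,::-1])
"
```

```text
time: 9.0
tool_pos: [550.2, 215.9, 269.2]
tcp_rot: [-179.6, 0.0, 106.4]
ft_force: [-1.2, -1.2, -0.7]
finger_gap: -0.2
t 9.0 tip [550.2 215.9  96.2] [-179.6    0.   106.4] F [-1.2 -1.2 -0.7] gap -0.2 -> shift [0.0334 0.0189 0.0683] az -0.001
0 14 79.61492150233974
19 23 69.98047728679168
30 40 58.36196897634111
```

View pics/r1.png

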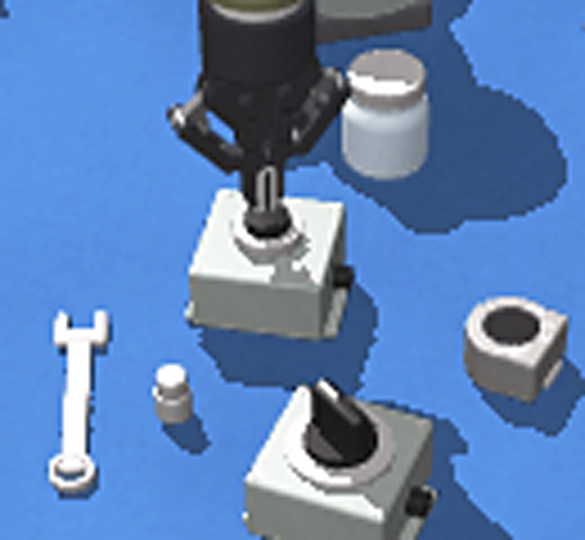

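```bash
python3 -m jog '[{"tx":0,"ty":0,"tz":0,"ax":0,"ay":0,"az":0,"hand":0},{"tx":0,"ty":0,"tz":0,"ax":0,"ay":0,"az":0,"hand":0}]' 
python3 -c "
from h import *
go(551.5,221.5,84,106.5)"
```

```text
time: 9.22
tool_pos: [552.5, 216.7, 275.2]
tcp_rot: [179.9, 0.0, 106.4]
ft_force: [0.3, 0.4, 0.8]
finger_gap: 0.0
t 9.22 tip [552.5 216.7 102.2] [179.9   0.  106.4] F [0.3 0.4 0.8] gap 0.0 -> shift [0.0323 0.0027 0.1212] az -0.001
```

```bash
python3 -m jog '[{"tx":0.032,"ty":0,"tz":0.03,"ax":0,"ay":0,"az":0,"hand":0},{"tx":0.032,"ty":0,"tz":0.06,"ax":0,"ay":0,"az":0,"hand":0},{"tx":0.032,"ty":0,"tz":0.09,"ax":0,"ay":0,"az":0,"hand":0},{"tx":0.032,"ty":0,"tz":0.115,"ax":0,"ay":0,"az":0,"hand":0},{"tx":0.032,"ty":0,"tz":0.115,"ax":0,"ay":0,"az":0,"hand":0}]' 
python3 -m jog '[{"tx":0,"ty":0,"tz":0.01,"ax":0,"ay":0,"az":0,"hand":0},{"tx":0,"ty":0,"tz":0.02,"ax":0,"ay":0,"az":0,"hand":0},{"tx":0,"ty":0,"tz":0.03,"ax":0,"ay":0,"az":0,"hand":0},{"tx":0,"ty":0,"tz":0.03,"ax":0,"ay":0,"az":0,"hand":0}]' 

```

```text
time: 9.63
tool_pos: [550.3, 221.4, 255.6]
tcp_rot: [-179.9, 0.0, 106.5]
ft_force: [-0.1, -0.1, -0.1]
finger_gap: -0.1
time: 9.97
tool_pos: [550.9, 221.5, 252.5]
tcp_rot: [180.0, -0.0, 106.4]
ft_force: [-2.0, -1.7, 2.2]
finger_gap: -0.0
```

```bash
python3 -m jog '[{"tx":0,"ty":0,"tz":0.01,"ax":0,"ay":0,"az":0,"hand":0},{"tx":0,"ty":0,"tz":0.018,"ax":0,"ay":0,"az":0,"hand":0},{"tx":0,"ty":0,"tz":0.018,"ax":0,"ay":0,"az":0,"hand":0}]' 
python3 -m jog '[{"tx":0,"ty":0,"tz":0.007,"ax":0,"ay":0,"az":0,"hand":0},{"tx":0,"ty":0,"tz":0.007,"ax":0,"ay":0,"az":0,"hand":0}]' 

```

```text
time: 10.22
tool_pos: [550.9, 221.5, 250.0]
tcp_rot: [180.0, 0.0, 106.4]
ft_force: [-1.5, -0.4, 6.4]
finger_gap: 0.1
time: 10.38
tool_pos: [550.9, 221.5, 249.5]
tcp_rot: [180.0, 0.0, 106.5]
ft_force: [-2.5, -1.4, 7.0]
finger_gap: 0.0
```

```bash
python3 -m jog '[{"tx":0,"ty":0,"tz":0.009,"ax":0,"ay":0,"az":0,"hand":0},{"tx":0,"ty":0,"tz":0.009,"ax":0,"ay":0,"az":0,"hand":0}]' 
python3 -m jog '[{"tx":0,"ty":0,"tz":0.007,"ax":0,"ay":0,"az":0,"hand":0},{"tx":0,"ty":0,"tz":0.007,"ax":0,"ay":0,"az":0,"hand":0}]' 

```

```text
time: 10.55
tool_pos: [551.0, 221.6, 249.3]
tcp_rot: [180.0, 0.0, 106.5]
ft_force: [-8.4, -2.9, 17.1]
finger_gap: 0.1
time: 10.72
tool_pos: [551.0, 221.6, 249.2]
tcp_rot: [180.0, 0.0, 106.5]
ft_force: [-12.2, -4.0, 23.7]
finger_gap: 0.1
```

The button is at its end stop: 5 mm of travel, then the force climbs steeply. Releasing now.

```bash
python3 -m jog '[{"tx":0,"ty":0,"tz":-0.1,"ax":0,"ay":0,"az":0,"hand":0},{"tx":0,"ty":0,"tz":-0.3,"ax":0,"ay":0,"az":0,"hand":0},{"tx":0,"ty":0,"tz":-0.5,"ax":0,"ay":0,"az":0,"hand":0},{"tx":0,"ty":0,"tz":-0.75,"ax":0,"ay":0,"az":0,"hand":0},{"tx":0,"ty":0,"tz":-0.75,"ax":0,"ay":0,"az":0,"hand":0}]' 
python3 -m jog '[{"tx":0,"ty":0,"tz":-0.1,"ax":0,"ay":0,"az":0,"hand":0},{"tx":0,"ty":0,"tz":-0.1,"ax":0,"ay":0,"az":0,"hand":0}]'
python3 -c "
from h import *
from bench import *
look(8)
d=snapshot('side');p=d['pixels'];q=np.load('side0.npz')['pixels']
cv2.imwrite('pics/end.png',np.vstack([p[60:360,150:550],q[60:360,150:550]])[:,:,::-1])
K=d['intrinsics'];z=d['z_map'];v,u=np.indices(z.shape)
W=(np.stack([(u-K[0,2])*z/K[0,0],(v-K[1,2])*z/K[1,1],z],-1)-d['t'])@d['R']
for w,pp in((W,p),(np.load('sideW.npy'),q)):
    m=(pp.max(-1)<75)&(np.hypot(w[...,0]-552,w[...,1]-218)<16)&(w[...,2]<100)
    print('reset z',m.sum(),np.percentile(w[m][:,2],[50,90]))
"
```

```text
time: 11.13
tool_pos: [552.8, 222.2, 367.6]
tcp_rot: [179.3, -0.0, 106.5]
ft_force: [0.5, -0.7, 1.1]
finger_gap: 0.1
time: 11.3
tool_pos: [551.6, 221.7, 376.9]
tcp_rot: [179.7, -0.0, 106.4]
ft_force: [0.4, -0.6, 0.4]
finger_gap: 0.1
head z [94.80393131 96.890911   97.82596333]
right lug [ 566.1706301  -263.04000628   85.98803064] ang -73.48199905990509
reset z 41 [78.95190995 81.82507185]
reset z 42 [78.85094013 82.14974715]
```

View pics/end.png

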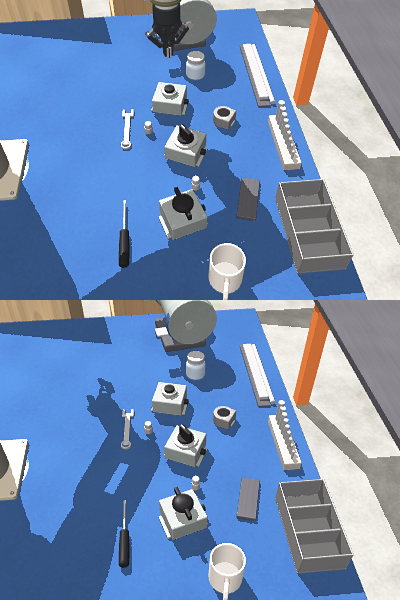

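The end picture (top half) matches the start picture (bottom half). Both buttons are out at stop (183,205) and reset (169,90), and everything else is where it was.

```bash
python3 -c "
from bench import *
print(hand_in())"
```

```text
the job is handed in; nothing more can be done
None
```

The stop test is done in the order asked and handed in at about 11.4 s of robot time; no verdict was reported.

- **Stop press:** with the closed fingertip I pressed the mushroom stop to its end. The fingertip reached about 86 mm, with about 15 N upward on the wrist. After I let go, the depth image showed the head 8 mm lower, so it had latched.
- **Twist:** I pushed the left lug clockwise with about 2–3 N. The head sprang back to its original height, and I carried on to about 0.57 rad before backing off. The last check shows the head out and the lugs back at their rest angle.
- **Reset:** I then pressed the reset button about 5 mm to its end stop. The total force peaked at about 27 N when I pushed against the stop to be sure. I let it go, and its measured height matches the starting value.
- **Final check:** the end picture shows the selector and all the loose things where they were at the start, judged by eye, and the arm is clear of everything.

The two cameras disagreed by up to about 7 mm on the stop and reset button centres, so I aimed between them. Both presses still landed on the buttons. No check failed.

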